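# Gauge the gap of the tile press

### The arm

A 6-joint arm with a two-finger parallel gripper is mounted at the origin on the work surface. World frame = base frame: x ahead of the robot, y to its left, z up, the work surface at z = 0. Lengths are in m, angles in degrees, forces in N, time in s.
With the tool pointing down it reaches from about 0.3 to 0.75 m from the base axis. Payload 8.5 kg.
Tool frame: the origin (TCP) lies at the very end of the fingers, on their centre line; the grasp point (between the pads) lies 19 mm behind it (env.hold_point_z is the distance from the TCP to the grasp point, in m); z points along the fingers, y is the line along which they close (so a half turn about z gives the same grasp; the last joint's range is limited). The gripper opens to 85 mm and grips with 20 to 120 N. Pads are 22 mm wide; open, the fingers measure 114 mm over their backs; the gripper's body (76 mm by 85 mm) begins 54 mm behind the grasp point. The pads swing forward as they close: fully open they stand 13 mm farther back than shut.
Start: joints at [-89.685, 21.807, 74.336, -0, 83.858, -12.336], TCP at [0.12, -0.537, 0.231] pointing down, gripper open.
Joint ranges: [-178.18, 178.18], [-50.72, 133.34], [12.68, 142.11], [-81.47, 261.47], [9.98, 163.14], [-165.26, 165.26]. Speed limits (degrees/s): [136.94, 136.94, 180, 180, 180, 180].

### API

Orientations are given as a 3x3 rotation matrix whose columns are the frame's x, y, z axes.
In Python, from rig import env, optics gives the robot as it stands.
- The arm moves only by the shell command python3 -m jog 'ROWS' [OPENING] [FORCE]. ROWS is JSON, a list of rows, each an object with "linear": the shift along the tool's x, y, z in units of 40 mm (1.0 is 40 mm), a list of three; "roll": the turn about the tool's z in units of 5 degrees (1.0 is 5 degrees). A call has 1 to 12 rows; each row shifts and turns the commanded pose from where the row before left it, along the tool's axes as they then stand; what a row does not reach is not made up. A row lasts 1/12 s, in which the tool goes at most 41.7 mm and 7.16 degrees, less where a joint would pass 70% of its speed; a pose out of reach is approached as far as the arm can. A call is refused whole if a number of a shift passes 1 or a number of a turn 1, either way. A call with a gripper value outside its range is refused whole. OPENING is the opening, from -1 (shut) to 1 (fully open), set as the call begins (- or left out, the last holds). The fingers move at their own pace and stop on an object; FORCE is the grip in N (left out, the last holds). Time passes only in rows, so rows that do not move let the fingers close. It gives the time, the measured TCP pose, the force, the opening and the grip force at its end, in the units of the state.
- env.observe(): the state, without advancing time (a new reading comes with each control period).
- optics.get_image(name): name is "scene" or "side" or "wrist"; returns the picture (480x640x3 uint8, red, green, blue); there is no depth.
- optics.calibration(name): a dict with "fov_y" (degrees; the focal length in pixels is half the picture's height over the tangent of half this angle, whatever the lens; pixels are square), "cx", "cy" (the principal point, pixels), "D" ([k1, k2, p1, p2, k3] as OpenCV has them; the pictures are not rectified), "T" (4x4, takes a point from camera to world coordinates). Camera axes: x right, y down, z forward; pixel columns grow to the right and rows downward; lengths in m; the calibration is good to about 2 mm. A picture is of the moment at which its call begins: read the wrist's pose just before it. calibration takes no time and is no camera call; for the wrist camera it gives the pose at the moment of the call.
- env.close_job(): hands the job in; it is judged then, once.
The state is a dict: "time_s": time; "q": joint angles; "qvel": joint speeds; "joint_efforts": joint torques, N m; "position": TCP position; "tool_rot": TCP orientation; "ft_force": force on the tool from outside, world axes, zero at the start; "wrist_torque": the same for the moment, N m; "grip_width": finger opening in m; "gripper_force": force on a finger pad.
Only numpy, scipy, OpenCV 4.12 (cv2) and the standard library are available. Lean on these libraries where they do the work, as an engineer would, in place of code of your own. Each camera call takes 0.05 s, during which the arm holds its last target. There are 200 camera calls.

### The job

Check the gap of the tile press: draw the red-handled taper gauge out of the wooden stand and slide its blade straight down from above between the press's two upright metal plates until it drags snugly against both of them, without forcing the plates more than 3 mm further apart. Finish while still holding the gauge still in the gripper at that depth, so that the reading can be taken, and leave the other gauges and everything else on the bench where they are.

Things in the scene. Friction and masses are not known exactly. Their poses are not given: they have to be found in the camera images.
- gauge_red: Taper gauge with a red handle, 120 g (+-30%), loose, standing blade down in any slot of the stand. Origin: centre of the blade tip; z up the blade, x across its thickness, y its width. Steel blade 80 mm long, 24 mm wide, tapering evenly on both faces: 3 mm thick at the tip, 1 mm more every 10 mm. Handle 24 (x) by 34 (y) mm, z = 80 to 130 mm: grasp from above, closing along x.
- red_tip (a point): The centre of the red gauge's blade tip (same as its origin).
- red_grip (a point): Good grasp point of the red gauge: on its axis, 28 mm above the handle's underside, 108 mm above the tip; the handle goes on 22 mm above it.
- gauge_blue: Gauge of the same shape with a blue handle, in another slot. Leave it.
- gauge_yellow: Gauge of the same shape with a yellow handle, in another slot. Leave it.
- stand: Wooden gauge stand, fixed, 80 (x) by 230 (y) mm, 90 mm high; origin at the centre of its underside. Three slots open at the top at y = -72, 0, +72 mm, each 15 (x) by 30 (y) mm; the gauges' handles rest on its top, their tops 140 mm above the bench; blade x along the stand's x. To free a gauge lift it straight up by over 80 mm; 140 mm clears the other handles.
- press: Green tile press, fixed to the bench. Base 230 (x) by 120 (y) mm, 20 mm high; origin on its underside below the fixed plate's inner face. Fixed aluminium plate: 14 mm thick, 90 mm wide (y), top at z = 110 mm, inner face in the plane x = 0, looking to +x; the sprung plate faces it. The gap is open at the top and ends; its floor lies 90 mm below the plates' top edges.
- press_mouth (a point): On the plane of the fixed plate's inner face, middle of its width, at the height of the plates' top edges (110 mm). Axes as the press: x across the gap towards the sprung plate, y along it, z up. Each plate's top inner edge has a bevel 8 mm wide and 10 mm deep; the parallel faces begin 10 mm below the top.
- plate: Sprung aluminium plate of the press, same size as the fixed one and parallel to it, on the press's +x side. Origin: on its inner face, middle of its width, at the base's top (z = 20 mm of the press). The press x of this point is the width of the gap: 4.5 to 7 mm, different each time.
- plate_mouth (a point): On the plane of the sprung plate's inner face, middle of its width, at the height of the top edges (bevel as on the fixed plate). The middle of the gap lies half-way between this and press_mouth.
- carriage (a joint): How far the sprung plate is pushed outwards (press +x) from its stop, m; 0 at rest, at most 0.010. Springs hold it on its stop with about 5 N and add 1.2 N per mm, so a blade wedged between both plates is squeezed by 5 N or a little more and resists sliding with a few newtons.
- bowl: Red plastic bowl, 136 mm across, 70 mm high; bystander.
- cup: White mug, 76 mm across, 60 mm high; bystander.
- jar_a: Blue glaze jar, 60 mm across, 85 mm high; bystander.
Not all that is in view belongs to the job. What is shaped like the gauge_red but pink or white is not meant.

How it is judged:
By the outcome, as a careful person would: the job done as asked, in the order asked, and still so for the second after the job is handed in, while the arm keeps its last pose, push and grip.
It also fails if it takes over 58 s, if anything falls off the work surface, if the arm or the gripper's body presses on something with over 40 N, if the wrist force passes 120 N, or if a joint passes its speed limit or range.

## Working session

There is one attempt and no reset: what is moved stays moved. The work goes in short steps, Python scripts to look and compute and a shell command to move; the robot and the scene stay as the last step left them, time stands still between calls to the robot, and variables do not carry over. Pictures are saved under pics/ and viewed, at most 10 in all, crops included, and the job is handed in when it is done.

```bash
mkdir -p pics; ls; python3 - <<'E'
from rig import env, optics
import cv2, numpy as np
s=env.observe(); print(s['time_s'],s['position'],np.round(s['tool_rot'],3).tolist(),s['grip_width'],env.hold_point_z)
ims=[]
for n in("scene","side","wrist"):
    c=optics.calibration(n); print(n,c['fov_y'],c['cx'],c['cy'],c['D'],np.round(c['T'],4).tolist())
    im=optics.get_image(n); cv2.imwrite(f"pics/{n}0.png",im[...,::-1])
E
```

```text
pics
0.0 [ 0.12047086 -0.5363308   0.23072205] [[0.976, 0.219, 0.0], [0.219, -0.976, 0.001], [0.0, -0.001, -1.0]] 0.08538321293968194 0.0187
scene 56.33746349481179 313.18491843712036 240.16249192727548 [0.03099728 0.         0.         0.         0.        ] [[-0.244, 0.5888, -0.7706, 1.3127], [0.9696, 0.1635, -0.1821, 0.1678], [0.0188, -0.7916, -0.6108, 0.6515], [0.0, 0.0, 0.0, 1.0]]
side 45.32967961682557 322.85026027927705 242.28795576302497 [-0.11544511  0.          0.          0.          0.        ] [[0.9912, -0.1003, 0.0858, 0.5123], [-0.1313, -0.6794, 0.7219, -0.7995], [-0.0141, -0.7269, -0.6866, 0.8762], [0.0, 0.0, 0.0, 1.0]]
wrist 70.44957817344323 325.8158246854874 237.5578254916868 [-0.02382286  0.          0.          0.          0.        ] [[0.2181, -0.9347, -0.2806, 0.1898], [-0.9759, -0.2096, -0.0605, -0.52], [-0.0022, 0.2871, -0.9579, 0.3732], [0.0, 0.0, 0.0, 1.0]]
```

View pics/scene0.png

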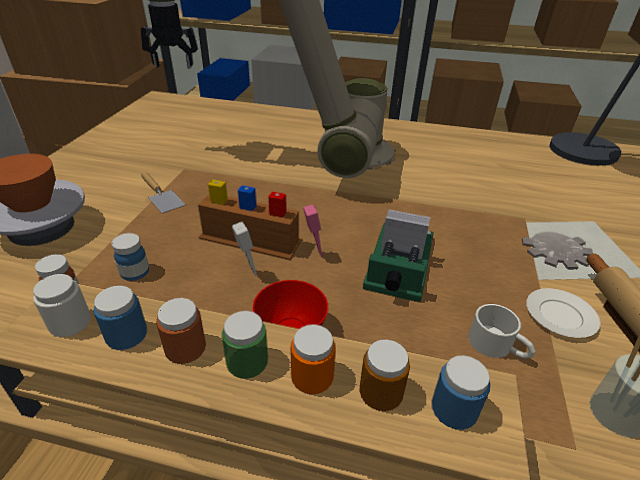

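View pics/side0.png

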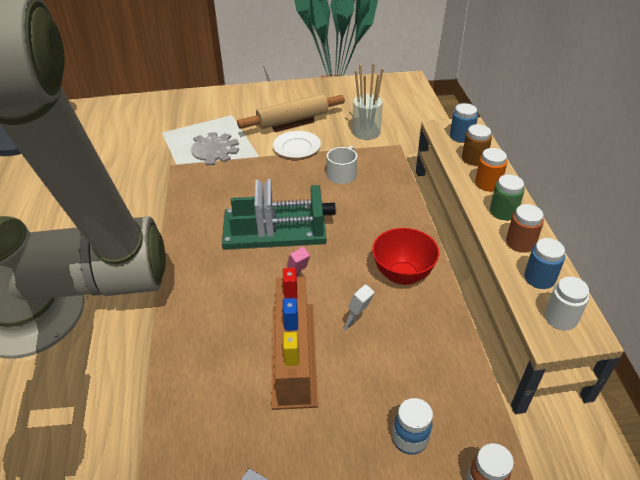

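The scene view shows the stand with yellow (218,192), blue (247,197) and red (277,204) handles. A pink lookalike lies loose at (313,217) and a white one at (243,237), and the press is at (400,255). In the side view red is at (289,282), pink at (300,260) and white at (361,298). The one that fits is the red handle standing in the end slot, because pink and white are excluded by the task. I'll confirm it in one enlarged crop.

```bash
python3 - <<'E'
import cv2, numpy as np
a=cv2.imread('pics/side0.png')[170:320,215:345]; b=cv2.imread('pics/scene0.png')[170:320,195:305]; 
c=cv2.imread('pics/scene0.png')[200:305,350:450]
def up(i,k,x0,y0):
    o=cv2.resize(i,None,fx=k,fy=k,interpolation=cv2.INTER_CUBIC)
    for x in range(0,i.shape[1],10): cv2.line(o,(x*k,0),(x*k,4 if (x0+x)%50 else 14),(255,255,255),1)
    for y in range(0,i.shape[0],10): cv2.line(o,(0,y*k),(4 if (y0+y)%50 else 14,y*k),(255,255,255),1)
    return o
A=up(a,4,215,170); B=up(cv2.imread('pics/scene0.png')[175:245,200:270+10],3,200,175)
C=up(c,3,350,200)
W=np.zeros((600,800,3),np.uint8); W[:600,:520]=A; W[:210,530:770]=B; W[215:530,530:800]=C[:,:270]
cv2.imwrite('pics/crop1.png',W)
E
```

```text
(no output)
```

View pics/crop1.png

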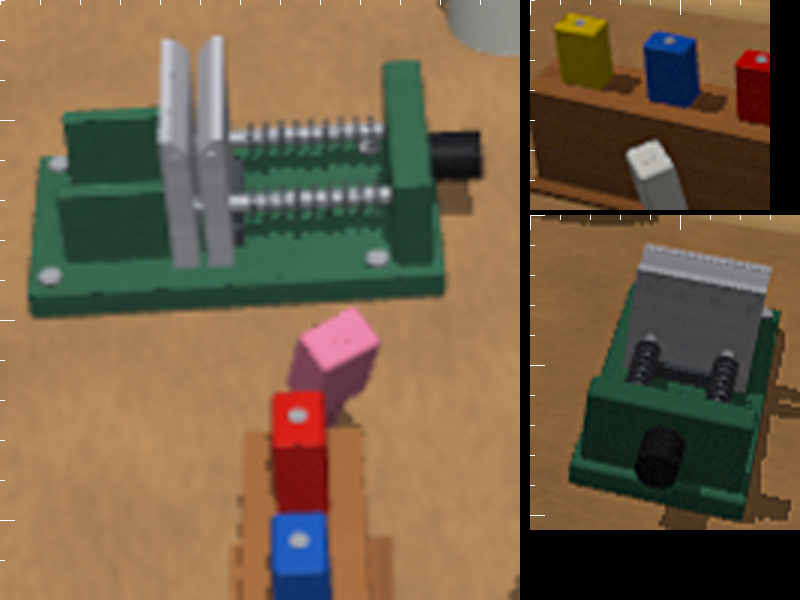

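The crop confirms the red-handled gauge, upright in the end slot nearest the press, with its top at side (289.5,273.5). Pink lies loose beyond it.

```bash
cat > h.py <<'E'
import numpy as np, cv2
from rig import env, optics
def cal(n):
    c=optics.calibration(n); f=240/np.tan(np.radians(c['fov_y']/2))
    return np.array([[f,0,c['cx']],[0,f,c['cy']],[0,0,1]]),np.array(c['D'],float),np.array(c['T'])
def ray(n,uv,c=None):
    K,D,T=c or cal(n); p=cv2.undistortPoints(np.array([[uv]],float),K,D)[0,0]
    return T[:3,3],T[:3,:3]@np.array([*p,1])
def atz(n,uv,z,c=None):
    o,d=ray(n,uv,c); return o+d*(z-o[2])/d[2]
def proj(n,P,c=None):
    K,D,T=c or cal(n); Ti=np.linalg.inv(T)
    return cv2.projectPoints(np.array(P,float).reshape(-1,1,3),cv2.Rodrigues(Ti[:3,:3])[0],Ti[:3,3],K,D)[0][:,0]
E
python3 - <<'E'
from h import *
np.set_printoptions(precision=4,suppress=True)
for n,k,uv,z in [('side','red',(289.5,273.5),.14),('side','blue',(289.75,305),.14),('scene','red',(277,195),.14),('scene','blue',(247,188.7),.14),('scene','yel',(216.7,182.3),.14),
 ('side','fix top near L',(255,207),.11),('side','fixtop far',(256,181),.11),('side','base NL',(222.5,243.5),.02),('side','base NR',(326,239),.02),('side','base FL',(226,209),.02),('side','gap near',(263.5,207),.11),('side','gap far',(263.5,181),.11),
 ('scene','sprTL',(388,211),.11),('scene','sprTR',(430,218),.11)]: print(n,k,atz(n,uv,z))
E
```

```text
side red [ 0.5355 -0.0965  0.14  ]
side blue [ 0.5294 -0.1692  0.14  ]
scene red [ 0.5346 -0.098   0.14  ]
scene blue [ 0.5279 -0.1686  0.14  ]
scene yel [ 0.5207 -0.2426  0.14  ]
side fix top near L [0.4821 0.133  0.11  ]
side fixtop far [0.4883 0.2223 0.11  ]
side base NL [0.4024 0.1288 0.02  ]
side base NR [0.6276 0.11   0.02  ]
side base FL [0.411  0.2455 0.02  ]
side gap near [0.4998 0.1303 0.11  ]
side gap far [0.5047 0.2198 0.11  ]
scene sprTL [0.4856 0.1376 0.11  ]
scene sprTR [0.4882 0.2271 0.11  ]
```

```bash
python3 -m jog '[{"linear":[0,0,0],"roll":-1},{"linear":[0,0,0],"roll":-1},{"linear":[0,0,0],"roll":-1},{"linear":[0,0,0],"roll":-1},{"linear":[0,0,0],"roll":-1},{"linear":[0,0,0],"roll":-1},{"linear":[0,0,0],"roll":-1},{"linear":[0,0,0],"roll":-1},{"linear":[0,0,0],"roll":-1},{"linear":[0,0,0],"roll":-1},{"linear":[0,0,0],"roll":-1},{"linear":[0,0,0],"roll":-1}]' 1
python3 -m jog '[{"linear":[0,0,0],"roll":-1},{"linear":[0,0,0],"roll":-1},{"linear":[0,0,0],"roll":-0.38},{"linear":[0,0,0],"roll":0}]'
cat >> h.py <<'E'
def rel(P):
    s=env.observe(); R=np.array(s['tool_rot']); d=np.array(P)-s['position']
    print('t',round(s['time_s'],2),'pos',np.round(s['position'],4),'yaw_y',round(np.degrees(np.arctan2(R[1,1],R[0,1])),2),'tilt',np.round(R[:,2],4),'units',np.round(R.T@d/.04,3),'F',np.round(s['ft_force'],1),'grip',round(s['grip_width'],4),round(s['gripper_force'],1),'q6',round(s['q'][5],1))
E
python3 -c "
from h import *
rel([.535,-.097,.23])"
```

```text
time_s: 1.15
position: [0.1205, -0.5365, 0.2311]
tool_rot: [[0.294, 0.956, -0.0], [0.956, -0.294, 0.001], [0.001, -0.0, -1.0]]
ft_force: [-0.6, -0.1, -0.3]
grip_width: 0.0854
gripper_force: 0.0
time_s: 1.48
position: [0.1205, -0.5365, 0.2311]
tool_rot: [[0.094, 0.996, 0.0], [0.996, -0.094, 0.001], [0.001, -0.0, -1.0]]
ft_force: [0.8, 0.5, -0.4]
grip_width: 0.0858
gripper_force: 0.0
t 1.48 pos [ 0.1205 -0.5365  0.2311] yaw_y -5.38 tilt [ 0.e+00  6.e-04 -1.e+00] units [11.911  9.287  0.033] F [ 0.8  0.5 -0.4] grip 0.0858 0.0 q6 -84.3
```

```bash
python3 -m jog '[{"linear":[0.6,0.46,0],"roll":0},{"linear":[0.6,0.46,0],"roll":0},{"linear":[0.6,0.46,0],"roll":0},{"linear":[0.6,0.46,0],"roll":0},{"linear":[0.6,0.46,0],"roll":0},{"linear":[0.6,0.46,0],"roll":0},{"linear":[0.6,0.46,0],"roll":0},{"linear":[0.6,0.46,0],"roll":0},{"linear":[0.6,0.46,0],"roll":0},{"linear":[0.6,0.46,0],"roll":0},{"linear":[0.6,0.46,0],"roll":0},{"linear":[0.6,0.46,0],"roll":0}]' >/dev/null
python3 -m jog '[{"linear":[0.6,0.46,0],"roll":0},{"linear":[0.6,0.46,0],"roll":0},{"linear":[0.6,0.46,0],"roll":0},{"linear":[0.6,0.46,0],"roll":0},{"linear":[0.6,0.46,0],"roll":0},{"linear":[0.6,0.46,0],"roll":0},{"linear":[0.6,0.46,0],"roll":0},{"linear":[0.6,0.46,0],"roll":0},{"linear":[0,0,0],"roll":0}]' >/dev/null
python3 - <<'E'
from h import *
rel([.535,-.097,.23])
c=cal('wrist'); im=optics.get_image('wrist')
np.savez('w1.npz',K=c[0],D=c[1],T=c[2]); cv2.imwrite('pics/w1.png',im[...,::-1])
print(proj('wrist',[[.535,-.097,.14]],c))
E
```

```text
t 3.23 pos [ 0.5346 -0.0904  0.2309] yaw_y -5.32 tilt [ 5.0e-04  1.2e-03 -1.0e+00] units [-0.163  0.025  0.022] F [-0.4  0.2 -0.4] grip 0.0853 0.0 q6 -16.8
[[330.12904182 251.28817625]]
```

View pics/w1.png

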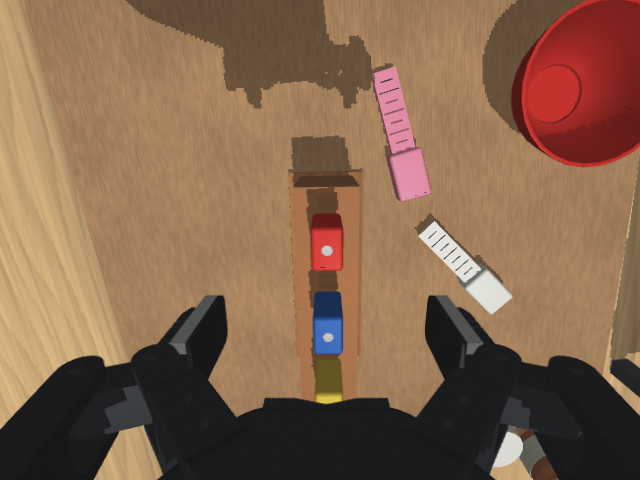

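The wrist view shows the red cap dot at (327,250) and blue's at (328,337). The stand is aligned with the tool, and pink and white lie flat on the bench, clear of the fingers.

```bash
python3 - <<'E'
from h import *
d=np.load('w1.npz'); c=(d['K'],d['D'],d['T'])
r=atz(0,(327,250.5),.14,c); b=atz(0,(328,337.5),.14,c)
v=r-b; print(r,b,'stand yaw',np.degrees(np.arctan2(-v[0],v[1])))
g=[(atz(0,p,.09,c)) for p in [(291,172),(301,400)]]; v=g[0]-g[1]; print('edge',np.degrees(np.arctan2(-v[0],v[1])))
rel([r[0],r[1],.099])
E
```

```text
[ 0.53279759 -0.09618835  0.14      ] [ 0.52690147 -0.16815932  0.14      ] stand yaw -4.683408955813272
edge -4.5275031326354505
t 3.28 pos [ 0.5333 -0.092   0.2308] yaw_y -5.34 tilt [-5.e-04  4.e-04 -1.e+00] units [-1.070e-01 -2.000e-03  3.295e+00] F [-0.9 -0.2 -0.3] grip 0.0855 0.0 q6 -17.0
```

```bash
python3 -m jog '[{"linear":[-0.11,0.01,0],"roll":-0.08},{"linear":[0,0,0.6],"roll":0},{"linear":[0,0,0.6],"roll":0},{"linear":[0,0,0.6],"roll":0},{"linear":[0,0,0.6],"roll":0},{"linear":[0,0,0.5],"roll":0},{"linear":[0,0,0.35],"roll":0},{"linear":[0,0,0],"roll":0}]'
python3 -m jog '[{"linear":[0,0,0],"roll":0},{"linear":[0,0,0],"roll":0},{"linear":[0,0,0],"roll":0},{"linear":[0,0,0],"roll":0},{"linear":[0,0,0],"roll":0},{"linear":[0,0,0],"roll":0},{"linear":[0,0,0],"roll":0},{"linear":[0,0,0],"roll":0},{"linear":[0,0,0],"roll":0},{"linear":[0,0,0],"roll":0},{"linear":[0,0,0],"roll":0},{"linear":[0,0,0],"roll":0}]' -1 60
```

```text
time_s: 3.95
position: [0.5304, -0.099, 0.0989]
tool_rot: [[0.09, 0.996, -0.005], [0.996, -0.09, 0.002], [0.001, -0.005, -1.0]]
ft_force: [-0.2, -0.8, -0.9]
grip_width: 0.0857
gripper_force: 0.0
time_s: 4.95
position: [0.5326, -0.0983, 0.1021]
tool_rot: [[0.088, 0.996, 0.001], [0.996, -0.088, -0.001], [-0.001, 0.001, -1.0]]
ft_force: [-1.2, -0.8, 6.2]
grip_width: 0.0236
gripper_force: 58.8
```

```bash
python3 -m jog '[{"linear":[0,0,-0.1],"roll":0},{"linear":[0,0,-0.3],"roll":0},{"linear":[0,0,-0.5],"roll":0},{"linear":[0,0,-0.5],"roll":0},{"linear":[0,0,-0.5],"roll":0},{"linear":[0,0,-0.5],"roll":0},{"linear":[0,0,-0.5],"roll":0},{"linear":[0,0,-0.5],"roll":0},{"linear":[0,0,-0.3],"roll":0},{"linear":[0,0,-0.1],"roll":0},{"linear":[0,0,0],"roll":0},{"linear":[0,0,0],"roll":0}]'
python3 - <<'E'
from h import *
rel([.502,.1755,.25])
E
```

```text
time_s: 5.95
position: [0.532, -0.098, 0.2525]
tool_rot: [[0.088, 0.996, -0.001], [0.996, -0.088, 0.001], [0.0, -0.001, -1.0]]
ft_force: [0.7, -0.9, -1.1]
grip_width: 0.0233
gripper_force: 59.5
t 5.95 pos [ 0.532  -0.098   0.2525] yaw_y -5.05 tilt [-1.3e-03  6.0e-04 -1.0e+00] units [ 6.745 -1.35   0.067] F [ 0.7 -0.9 -1.1] grip 0.0233 59.5 q6 -17.9
```

```bash
python3 -m jog '[{"linear":[0.3,-0.1,0],"roll":0},{"linear":[0.5,-0.12,0],"roll":0},{"linear":[0.5,-0.12,0],"roll":0},{"linear":[0.5,-0.12,0],"roll":0},{"linear":[0.5,-0.12,0],"roll":0},{"linear":[0.5,-0.12,0],"roll":0},{"linear":[0.5,-0.12,0],"roll":0},{"linear":[0.5,-0.12,0],"roll":0},{"linear":[0.5,-0.12,0],"roll":0},{"linear":[0.5,-0.15,0],"roll":0},{"linear":[0.3,-0.1,0],"roll":0},{"linear":[0,0,0],"roll":0}]'
python3 -m jog '[{"linear":[0,0,0],"roll":0},{"linear":[0,0,0],"roll":0},{"linear":[0,0,0],"roll":0},{"linear":[0,0,0],"roll":0}]' >/dev/null
python3 - <<'E'
from h import *
rel([.502,.1755,.25])
c=cal('wrist'); im=optics.get_image('wrist')[...,::-1]
c2=cal('wrist'); print(c[2][:3,3],c2[2][:3,3])
np.savez('w2.npz',K=c[0],D=c[1],T=c[2]); cv2.imwrite('pics/w2.png',im)
P=proj(0,[[.497,.132,.11],[.503,.221,.11],[.5,.1755,.11]],c); print(P)
u,v=P[2].astype(int); x0=max(0,u-100);y0=max(0,v-75)
o=cv2.resize(im[y0:y0+150,x0:x0+200],None,fx=4,fy=4,interpolation=cv2.INTER_CUBIC); cv2.imwrite('pics/w2c.png',o); print(x0,y0)
E
```

```text
time_s: 6.95
position: [0.4969, 0.112, 0.2528]
tool_rot: [[0.085, 0.996, -0.002], [0.996, -0.085, 0.001], [0.0, -0.002, -1.0]]
ft_force: [-0.4, 0.6, -0.8]
grip_width: 0.0231
gripper_force: 59.5
t 7.28 pos [0.4983 0.1089 0.2532] yaw_y -5.11 tilt [-2.e-04 -1.e-04 -1.e+00] units [ 1.666 -0.056  0.08 ] F [ 0.2 -0.3 -1.4] grip 0.0234 59.5 q6 4.1
[0.50307892 0.18213561 0.39557861] [0.50305453 0.18220607 0.39561607]
[[324.51190959 198.32009961]
 [321.761732    84.63085688]
 [323.30902726 145.18046167]]
223 70
```

View pics/w2c.png

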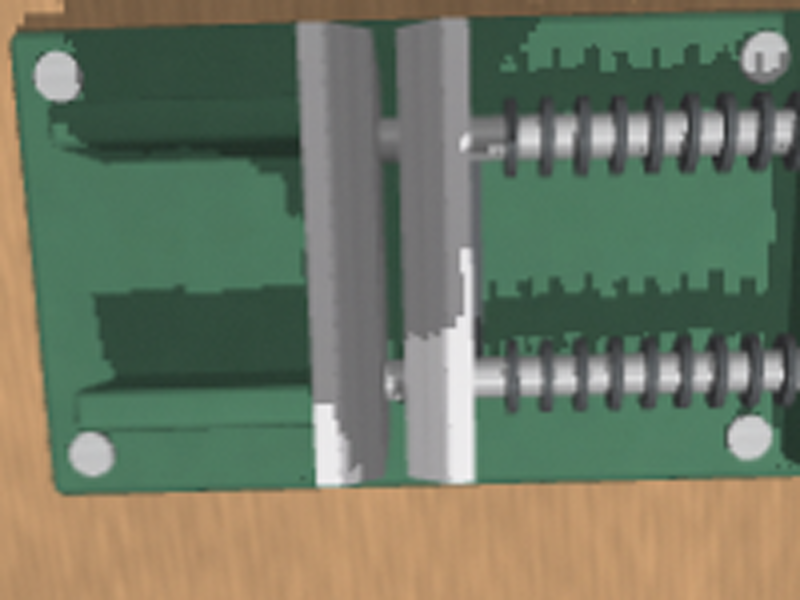

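The crop looks straight down on the press. The fixed plate's outer edge runs (297,22)–(317,487) in crop pixels. The gap strip is about 375–396 wide at the far end and 387–407 at the near end, and the sprung plate's outer edge runs (468,18)–(476,483).

```bash
python3 - <<'E'
from h import *
d=np.load('w2.npz'); c=(d['K'],d['D'],d['T'])
f=lambda u,v,z: atz(0,((u+.5)/4-.5+223,(v+.5)/4-.5+70),z,c)
L={}
for k,a,b,z in [('fix outer',(297,22),(317,487),.11),('fix inner',(375,32),(387,478),.10),('spr inner',(396,32),(407,475),.10),('spr outer',(468,18),(476,483),.11),('base L',(12,35),(57,493),.02)]:
    A,B=f(*a,z),f(*b,z); v=A-B; L[k]=(A,B); print(k,A.round(4),B.round(4),'yaw',round(np.degrees(np.arctan2(-v[0],v[1])),2),'len',round(np.linalg.norm(v),4))
A,B=f(57,493,.02),f(799,477,.02); v=B-A; print('base near yaw',np.degrees(np.arctan2(v[1],v[0])))
yaw=np.radians(-4.5); X=np.array([np.cos(yaw),np.sin(yaw),0])
for k in L: print(k,[round(float(p@X),5) for p in L[k]])
m=np.mean([*L['fix outer'],*L['spr outer']],0); print('centre outer',m)
m2=np.mean([*L['fix inner'],*L['spr inner']],0); print('centre inner',m2); rel([m2[0],m2[1],.25])
E
```

```text
fix outer [0.4845 0.2295 0.11  ] [0.4785 0.1396 0.11  ] yaw -3.81 len 0.0901
fix inner [0.4992 0.2279 0.1   ] [0.4931 0.1387 0.1   ] yaw -3.93 len 0.0894
spr inner [0.5034 0.2276 0.1   ] [0.4975 0.139  0.1   ] yaw -3.82 len 0.0888
spr outer [0.5174 0.2272 0.11  ] [0.512  0.1374 0.11  ] yaw -3.46 len 0.09
base L [0.406  0.2483 0.02  ] [0.3986 0.1311 0.02  ] yaw -3.63 len 0.1174
base near yaw -3.9113525054791
fix outer [0.46502, 0.4661]
fix inner [0.47977, 0.48067]
spr inner [0.48397, 0.48503]
spr outer [0.49798, 0.49961]
base L [0.38527, 0.38705]
centre outer [0.49810734 0.18345505 0.11      ]
centre inner [0.4982749  0.18328402 0.1       ]
t 7.33 pos [0.4983 0.109  0.2532] yaw_y -5.11 tilt [-1.e-04 -1.e-04 -1.e+00] units [ 1.849 -0.165  0.081] F [-0.5 -0.4 -0.4] grip 0.0233 59.5 q6 4.1
```

```bash
python3 -m jog '[{"linear":[0,0,0],"roll":-0.26},{"linear":[0.3,0,0],"roll":0},{"linear":[0.4,0,0],"roll":0},{"linear":[0.4,0,0],"roll":0},{"linear":[0.4,0,0],"roll":0},{"linear":[0.2,0,0],"roll":0},{"linear":[0.1,0,0],"roll":0},{"linear":[0,0,0],"roll":0},{"linear":[0,0,0],"roll":0},{"linear":[0,0,0],"roll":0},{"linear":[0,0,0],"roll":0},{"linear":[0,0,0],"roll":0}]' >/dev/null
python3 - <<'E'
from h import *
for i in range(3):
    rel([.4982,.182,.215]); c=cal('wrist'); im=optics.get_image('wrist')[...,::-1]
cv2.imwrite('pics/w3.png',im)
s=optics.get_image('side')[...,::-1]; cv2.imwrite('pics/s3.png',s)
o=np.zeros((600,800,3),np.uint8)
o[:480]=cv2.resize(s[120:270,190:350][:, :],(512,480),interpolation=cv2.INTER_CUBIC)[:, :800] if 0 else 0
o[:600,:400]=cv2.resize(s[100:250,210:310],(400,600),interpolation=cv2.INTER_CUBIC)
sc=optics.get_image('scene')[...,::-1]; o[:600,400:]=cv2.resize(sc[130:280,360:460],(400,600),interpolation=cv2.INTER_CUBIC)
cv2.imwrite('pics/c3.png',o)
E
```

```text
t 8.33 pos [0.5029 0.181  0.2534] yaw_y -3.79 tilt [ 1.e-04 -0.e+00 -1.e+00] units [ 0.017 -0.119  0.96 ] F [-0.4 -0.1 -1.4] grip 0.0233 59.5 q6 10.9
t 8.38 pos [0.5029 0.1811 0.2534] yaw_y -3.78 tilt [ 1.e-04 -0.e+00 -1.e+00] units [ 0.015 -0.118  0.96 ] F [ 0.4 -0.7 -0.8] grip 0.0235 59.5 q6 10.9
t 8.43 pos [0.5029 0.1812 0.2534] yaw_y -3.78 tilt [ 1.e-04 -0.e+00 -1.e+00] units [ 0.013 -0.118  0.959] F [ 0.  -0.4 -0.5] grip 0.0232 59.5 q6 10.9
```

View pics/c3.png

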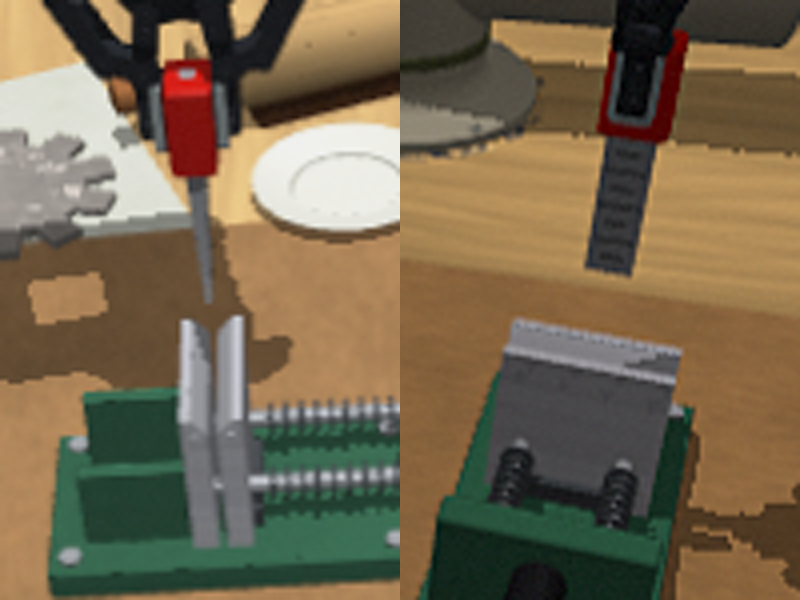

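Both views show the blade hanging above the mouth, with its tip at crop (208,300), which is side pixel (262,175). The top corners of the plates are at about (181,318) and (244,318) at the far end, and (179,424) and (247,424) at the near end. I'll measure the tip against the gap within the same camera.

```bash
python3 - <<'E'
from h import *
f=lambda u,v,z: atz('side',(u/4+210,v/4+100),z)
tip=f(208,300,.1613); far=f(212.5,318,.11); near=f(213,424,.11)
print(tip,far,near)
y=tip[1]; t=(y-near[1])/(far[1]-near[1]); g=near+t*(far-near); print('gap at y',g,'tip-gap x',tip[0]-g[0])
hb=f(191,67,.2913);print('handle top',hb, env.observe()['position'])
E
```

```text
[0.50325794 0.17261652 0.1613    ] [0.50419331 0.22536949 0.11      ] [0.49942897 0.13366824 0.11      ]
gap at y [0.50145253 0.17261652 0.11      ] tip-gap x 0.0018054098517613637
handle top [0.50659968 0.18769379 0.2913    ] [0.50282402 0.18137134 0.25334899]
```

```bash
python3 -m jog '[{"linear":[0.12,-0.08,0],"roll":0},{"linear":[0,0,0.3],"roll":0},{"linear":[0,0,0.3],"roll":0},{"linear":[0,0,0.3],"roll":0},{"linear":[0,0,0.2],"roll":0},{"linear":[0,0,0.05],"roll":0},{"linear":[0,0,0],"roll":0},{"linear":[0,0,0],"roll":0},{"linear":[0,0,0],"roll":0},{"linear":[0,0,0],"roll":0}]' >/dev/null
python3 - <<'E'
from h import *
rel([.4982,.185,.15])
s=optics.get_image('side')[...,::-1]; w=optics.get_image('wrist')[...,::-1]; cv2.imwrite('pics/w4.png',w)
o=np.zeros((600,800,3),np.uint8)
o[:,:400]=cv2.resize(s[150:225,240:290],(400,600),interpolation=cv2.INTER_CUBIC)
o[:,400:]=cv2.resize(w[60:285,250:400],(400,600),interpolation=cv2.INTER_CUBIC)
cv2.imwrite('pics/c4.png',o)
E
```

```text
t 9.42 pos [0.5002 0.1866 0.2079] yaw_y -3.75 tilt [ 1.1e-03  2.0e-04 -1.0e+00] units [-0.042 -0.048  1.448] F [ 0.3 -0.1 -0.6] grip 0.0235 59.6 q6 11.5
```

View pics/c4.png

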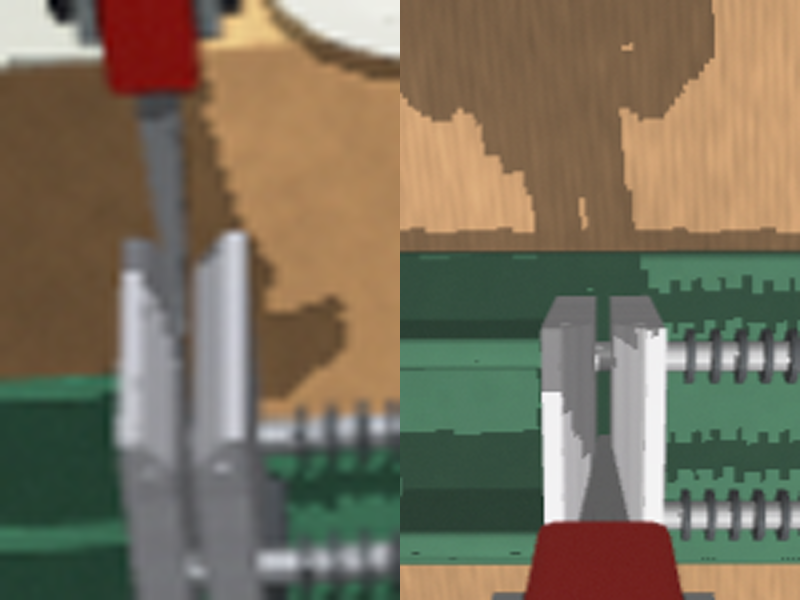

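Both views show the blade tip entering the mouth. In the wrist crop it sits at column 603, against the plates' mid-line at about 604, so it's centred to under 0.5 mm. I'll lower it in steps and watch the force.

```bash
python3 -m jog '[{"linear":[0,0.01,0.1],"roll":0},{"linear":[0,0,0.1],"roll":0},{"linear":[0,0,0.1],"roll":0},{"linear":[0,0,0.1],"roll":0},{"linear":[0,0,0.1],"roll":0},{"linear":[0,0,0],"roll":0},{"linear":[0,0,0],"roll":0},{"linear":[0,0,0],"roll":0}]' |egrep 'pos|ft'
python3 -m jog '[{"linear":[0,0,0.05],"roll":0},{"linear":[0,0,0.05],"roll":0},{"linear":[0,0,0],"roll":0},{"linear":[0,0,0],"roll":0},{"linear":[0,0,0],"roll":0}]' |egrep 'pos|ft'
```

```text
position: [0.5004, 0.1865, 0.1875]
ft_force: [0.2, 0.3, -0.8]
position: [0.5004, 0.1865, 0.1834]
ft_force: [-0.5, 0.2, -0.9]
```

```bash
for i in 1; do python3 -m jog '[{"linear":[0,0,0.05],"roll":0},{"linear":[0,0,0.05],"roll":0},{"linear":[0,0,0],"roll":0},{"linear":[0,0,0],"roll":0},{"linear":[0,0,0],"roll":0}]' |egrep 'pos|ft'; done
python3 -m jog '[{"linear":[0,0,0.05],"roll":0},{"linear":[0,0,0.05],"roll":0},{"linear":[0,0,0],"roll":0},{"linear":[0,0,0],"roll":0},{"linear":[0,0,0],"roll":0}]' |egrep 'pos|ft'
python3 -m jog '[{"linear":[0,0,0.05],"roll":0},{"linear":[0,0,0],"roll":0},{"linear":[0,0,0],"roll":0},{"linear":[0,0,0],"roll":0}]' |egrep 'pos|ft'
```

```text
position: [0.5003, 0.1865, 0.1793]
ft_force: [-0.4, 0.2, -1.5]
position: [0.5003, 0.1865, 0.1753]
ft_force: [-0.1, -0.0, -1.0]
position: [0.5003, 0.1865, 0.1732]
ft_force: [-1.2, -0.1, -0.2]
```

```bash
python3 -m jog '[{"linear":[0,0,0.05],"roll":0},{"linear":[0,0,0],"roll":0},{"linear":[0,0,0],"roll":0},{"linear":[0,0,0],"roll":0}]' |egrep 'pos|ft'
python3 -m jog '[{"linear":[0,0,0.05],"roll":0},{"linear":[0,0,0],"roll":0},{"linear":[0,0,0],"roll":0},{"linear":[0,0,0],"roll":0}]' |egrep 'pos|ft'
python3 -m jog '[{"linear":[0,0,0.05],"roll":0},{"linear":[0,0,0],"roll":0},{"linear":[0,0,0],"roll":0},{"linear":[0,0,0],"roll":0}]' |egrep 'pos|ft'
```

```text
position: [0.5002, 0.1865, 0.1712]
ft_force: [-1.6, 0.2, -1.8]
position: [0.5002, 0.1865, 0.1692]
ft_force: [-0.8, 0.3, -2.5]
position: [0.5003, 0.1865, 0.1673]
ft_force: [-1.4, 0.0, 0.8]
```

```bash
python3 -m jog '[{"linear":[0,0,0.05],"roll":0},{"linear":[0,0,0],"roll":0},{"linear":[0,0,0],"roll":0},{"linear":[0,0,0],"roll":0}]' |egrep 'pos|ft'
python3 - <<'E'
from h import *
F=[]
for i in range(5): optics.calibration('side'); optics.get_image('side'); F.append(np.r_[env.observe()['ft_force'],env.observe()['wrist_torque']])
print(np.mean(F,0).round(2),np.std(F,0).round(2))
E
python3 -m jog '[{"linear":[0,0,0.05],"roll":0},{"linear":[0,0,0],"roll":0},{"linear":[0,0,0],"roll":0},{"linear":[0,0,0],"roll":0}]' |egrep 'pos|ft'
python3 - <<'E'
from h import *
F=[]
for i in range(5): optics.calibration('side'); optics.get_image('side'); F.append(np.r_[env.observe()['ft_force'],env.observe()['wrist_torque']])
print(np.mean(F,0).round(2),np.std(F,0).round(2))
E
```

```text
position: [0.5004, 0.1865, 0.1653]
ft_force: [-1.3, -0.7, 0.5]
[-1.6   0.46  0.1   0.11  0.39  0.04] [0.15 0.5  0.38 0.01 0.02 0.05]
position: [0.5004, 0.1865, 0.1633]
ft_force: [-0.5, 0.2, 1.4]
[-0.94 -0.13  0.68  0.1   0.21  0.02] [0.21 0.48 0.69 0.02 0.04 0.02]
```

```bash
cat > f.py <<'E'
from h import *
F=[]
for i in range(5): optics.get_image('side'); s=env.observe(); F.append(np.r_[s['ft_force'],s['wrist_torque']])
print(s['position'].round(4) if hasattr(s['position'],'round') else s['position'],np.mean(F,0).round(2))
E
python3 -m jog '[{"linear":[0,0,0.05],"roll":0},{"linear":[0,0,0],"roll":0},{"linear":[0,0,0],"roll":0},{"linear":[0,0,0],"roll":0}]' |egrep 'ft'; python3 f.py
python3 -m jog '[{"linear":[0,0,0.05],"roll":0},{"linear":[0,0,0],"roll":0},{"linear":[0,0,0],"roll":0},{"linear":[0,0,0],"roll":0}]' |egrep 'ft'; python3 f.py
```

```text
ft_force: [-0.3, 0.9, 1.3]
[0.5005 0.1865 0.1613] [-0.08  0.41  1.33  0.08  0.02  0.01]
ft_force: [0.5, -0.3, 1.5]
[0.5005 0.1865 0.1594] [ 0.74  0.49  1.97  0.08 -0.2   0.  ]
```

```bash
python3 -m jog '[{"linear":[0,0,0.05],"roll":0},{"linear":[0,0,0],"roll":0},{"linear":[0,0,0],"roll":0},{"linear":[0,0,0],"roll":0}]' |egrep 'ft'; python3 f.py
python3 -m jog '[{"linear":[0,0,0.05],"roll":0},{"linear":[0,0,0],"roll":0},{"linear":[0,0,0],"roll":0},{"linear":[0,0,0],"roll":0}]' |egrep 'ft'; python3 f.py
python3 - <<'E'
from h import *
w=optics.get_image('wrist')[...,::-1]; cv2.imwrite('pics/w5.png',w)
s=optics.get_image('side')[...,::-1]; cv2.imwrite('pics/s5.png',s)
w4=cv2.imread('pics/w4.png')
o=np.zeros((600,800,3),np.uint8); s4=cv2.imread('pics/s3.png')
o[:,:400]=cv2.resize(s4[180:240,240:280],(400,600),interpolation=cv2.INTER_CUBIC)
o[:,400:]=cv2.resize(s[180:240,240:280],(400,600),interpolation=cv2.INTER_CUBIC)
cv2.imwrite('pics/c5.png',o)
E
```

```text
ft_force: [2.0, 0.2, 3.3]
[0.5005 0.1865 0.1574] [ 2.05 -0.07  2.94  0.07 -0.49  0.04]
ft_force: [2.5, -0.3, 3.5]
[0.5006 0.1865 0.1555] [ 3.23  0.12  4.6   0.04 -0.78  0.02]
```

View pics/c5.png

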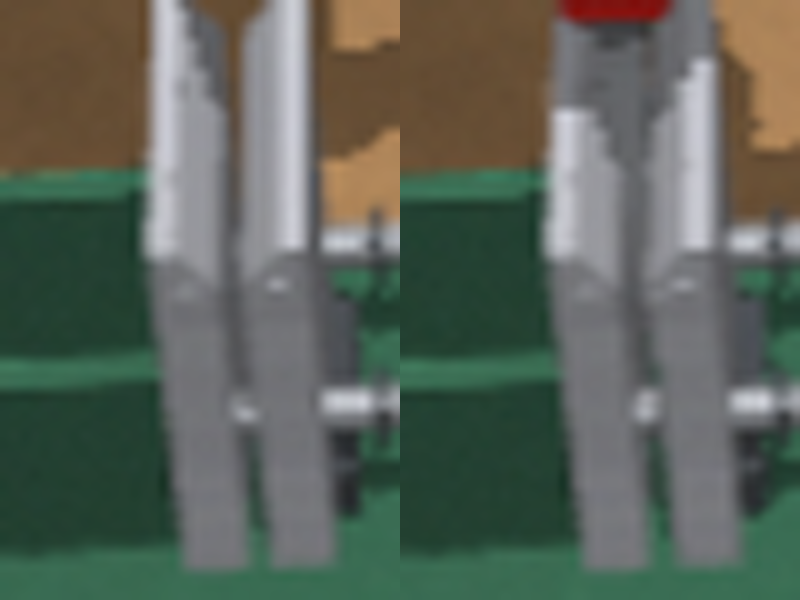

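The sprung plate has moved slightly: its bottom edge was at 270–337 before and is at about 276–344 now, in crop pixels at 10×. I'll measure that shift with subpixel matching.

```bash
python3 - <<'E'
from h import *
a=cv2.imread('pics/s3.png',0).astype(np.float32); b=cv2.imread('pics/s5.png',0).astype(np.float32)
def sh(y0,y1,x0,x1):
    w=cv2.createHanningWindow((x1-x0,y1-y0),cv2.CV_32F); return cv2.phaseCorrelate(a[y0:y1,x0:x1],b[y0:y1,x0:x1],w)
print('spr',sh(209,238,262,278),'fix',sh(209,238,252,264))
for r in range(228,237,2): # edge profile along row: right outer edge of sprung
    print(r,[a[r,262:278].astype(int).tolist(),b[r,262:278].astype(int).tolist()])
p=proj('side',[[.5,.137,.04],[.501,.137,.04]]); print(p[1]-p[0])
E
```

```text
spr ((0.016286888991348114, -0.0999933404472273), 0.9929553618033727) fix ((0.044890811453019985, 0.26874900934901547), 1.0155420773559147)
228 [[119, 110, 88, 63, 98, 118, 118, 118, 118, 117, 109, 73, 45, 46, 57, 57], [120, 112, 88, 62, 75, 107, 120, 120, 118, 119, 119, 92, 54, 47, 49, 52]]
230 [[119, 114, 99, 69, 86, 112, 119, 118, 118, 119, 110, 76, 46, 47, 77, 89], [120, 116, 99, 74, 65, 102, 120, 120, 121, 121, 121, 97, 60, 45, 56, 79]]
232 [[117, 117, 103, 75, 76, 105, 116, 116, 116, 117, 114, 99, 87, 90, 89, 89], [119, 119, 103, 90, 72, 99, 117, 118, 118, 118, 117, 109, 97, 90, 90, 90]]
234 [[118, 117, 106, 93, 89, 107, 118, 118, 117, 117, 117, 102, 89, 89, 88, 88], [120, 118, 107, 94, 90, 99, 113, 119, 120, 119, 120, 109, 96, 89, 91, 90]]
236 [[112, 111, 106, 94, 93, 106, 109, 106, 106, 107, 103, 97, 90, 90, 90, 90], [115, 114, 106, 96, 91, 97, 104, 107, 107, 108, 104, 102, 96, 89, 91, 90]]
[ 0.45839157 -0.04547561]
```

The carriage is out by about 1.1 mm (0.52 px at 0.46 px/mm), so the blade is wedged against both plates and well under 3 mm. I'll relieve the small sideways push with a 0.24 mm shift, then check that everything is steady.

```bash
python3 -m jog '[{"linear":[0,0.006,0],"roll":0},{"linear":[0,0,0],"roll":0},{"linear":[0,0,0],"roll":0},{"linear":[0,0,0],"roll":0},{"linear":[0,0,0],"roll":0},{"linear":[0,0,0],"roll":0}]'; python3 f.py
python3 - <<'E'
from h import *
s=optics.get_image('side')[...,::-1]; cv2.imwrite('pics/s6.png',s); g=cv2.cvtColor(s,cv2.COLOR_BGR2GRAY)
for r in (228,230,234): print(g[r,262:278].tolist())
sc=optics.get_image('scene')[...,::-1]; o=np.zeros((480,800,3),np.uint8)
o[:,:400]=cv2.resize(s,None,fx=.625,fy=1)[:, :400]; o[:,400:]=cv2.resize(sc,None,fx=.625,fy=1)[:, :400]
cv2.imwrite('pics/c6.png',cv2.resize(np.hstack([s[130:430,180:460],sc[100:400,180:460]]),(800,429)))
E
```

```text
time_s: 16.87
position: [0.5007, 0.1865, 0.1555]
tool_rot: [[0.065, 0.998, 0.0], [0.998, -0.065, 0.0], [0.0, 0.0, -1.0]]
ft_force: [4.3, -0.2, 3.7]
grip_width: 0.0229
gripper_force: 60.5
[0.5006 0.1865 0.1555] [ 3.26  0.15  5.31  0.04 -0.72  0.01]
[120, 111, 87, 64, 75, 108, 119, 119, 119, 120, 119, 92, 54, 45, 50, 52]
[120, 116, 100, 74, 66, 103, 120, 122, 121, 121, 120, 98, 60, 47, 56, 81]
[119, 121, 108, 95, 91, 98, 113, 119, 120, 119, 119, 110, 97, 91, 91, 90]
```

View pics/c6.png

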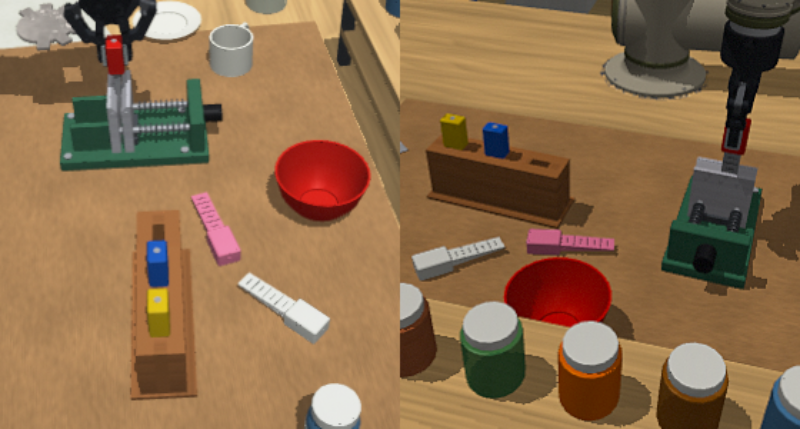

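The final view shows red held in the press gap, blue and yellow still in the stand, and pink and white lying flat. In the first picture pink and white looked upright, so I'll compare their current positions with my pre-grasp wrist picture.

```bash
python3 - <<'E'
from h import *
d=np.load('w1.npz'); c=(d['K'],d['D'],d['T'])
print('w1 pink',atz(0,(408,172),.024,c),'white',atz(0,(488,290),.024,c))
f=lambda u,v: atz('side',(u/1.4286+180,v/1.43+130),.024)
print('now pink',f(226,240),'white',f(306,320))
print(env.observe()['gripper_force'],env.observe()['ft_force'])
E
```

```text
w1 pink [ 0.61916609 -0.05926123  0.024     ] white [ 0.70625642 -0.19930358  0.024     ]
now pink [ 0.62783152 -0.06511587  0.024     ] white [ 0.7074315  -0.21150177  0.024     ]
60.52111566066742 [2.63581978 0.74064614 5.98849276]
```

Pink and white are where they lay before the grasp, to within reading error. They had toppled by 3.3 s while the arm was still above 0.23 m, so the arm didn't touch them. The gauge is steady and wedged, so I'm handing in.

```bash
python3 -c "
from rig import env
print(env.close_job())"
```

```text
the job is handed in; nothing more can be done
None
```

I handed the job in with the red gauge held still in the press gap, snug against both plates, and the sprung plate pushed out about 1.1 mm by my image measurement (limit 3 mm). The other gauges and the rest of the bench were left as they were; no verdict came back.

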